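Release the steel ball from the two-lane feeder

ROBOT

A 6-joint arm with a two-finger parallel gripper is mounted at the origin on a cart in front of the work surface, level with it; the furniture and walls round the work are solid. World frame = base frame: x ahead of the robot, y to its left, z up, the work surface at z = 0. Lengths are in mm, angles in degrees, forces in N, time in s.
With the tool pointing down it reaches from about 300 to 850 mm from the base axis. Payload 4.2 kg.
Tool frame: the origin (TCP) lies on the centre line of the jaws, within the pads' length; the fingertips stand 14 mm ahead of it and the grasp point (between the pads) lies 5 mm behind it; z points along the fingers, y is the direction in which the jaws open and shut (so a half turn about z gives the same grasp; the last joint's range is limited). The gripper opens to 91 mm and grips with 3 to 60 N. Pads are 32 mm wide; open, the fingers measure 118 mm over their backs; the gripper's body (76 mm by 178 mm) begins 60 mm behind the grasp point.
Start: joints at [-75.516, 18.312, 89.639, -0, 72.044, -1.146], TCP at [154.924, -553.751, 227.976] pointing down, gripper open.
Joint ranges: [-177.97, 177.97], [-48.28, 115.42], [12.27, 149.76], [-77.06, 257.06], [2.81, 150.46], [-146.56, 146.56]. Speed limits (degrees/s): [147.25, 147.25, 180, 180, 180, 180].

INTERFACE

Orientations are given as [roll, pitch, yaw] about the fixed x, y, z axes, in that order (R = Rz(yaw) Ry(pitch) Rx(roll)).
In Python, from workcell import env gives the robot as it stands.
- The arm moves only by the tool play_rows, never from a script. Its argument "increments" is a list of rows, each a list of 5 numbers: the shift along the world's x, y, z in mm, then the turn about the world's z in degrees, then the closure, from 0 (fully open) to 1 (shut). In form: [[x, y, z, yaw, fingers], ...]. A call has 1 to 20 rows; each row shifts and turns the commanded pose from where the row before left it; what a row does not reach is not made up. A row lasts 1/8 s, in which the tool goes at most 62.5 mm and 10.7 degrees, less where a joint would pass 70% of its speed; a pose out of reach is approached as far as the arm can. A call is refused whole if a number of a shift passes 62.5 or a number of a turn 10.7, either way. A call with a gripper value outside its range is refused whole. The fingers move at their own pace and stop on an object; "newtons" is the grip in N (left out, the last holds). Time passes only in rows, so rows that do not move let the fingers close. It gives the time, the measured TCP pose, the force and the opening at its end, in the units of the state.
- env.state(): the state, without advancing time (a new reading comes with each control period).
- env.grab_frame(name): name is "scene" or "top" or "wrist"; returns the picture (480x640x3 uint8, red, green, blue); there is no depth.
- env.calibration(name): a dict with "fx", "fy", "cx", "cy" (pixels), "R" (3x3) and "t" (3): a world point X has camera coordinates R X + t; the wrist camera has in their place "hand_eye" (4x4, takes a point from camera to tool coordinates, whose origin is the TCP and whose axes are the flange's). Camera axes: x right, y down, z forward; pixel columns grow to the right and rows downward; lengths in mm; the calibration is good to about 2 mm. A picture is of the moment at which its call begins: read the wrist's pose just before it. calibration takes no time and is no camera call.
- env.job_done(): hands the job in, once; it reports no verdict.
The state is a dict: "time_s": time; "qpos": joint angles; "qvel": joint speeds; "effort": joint torques, N m; "ee_pos": TCP position; "ee_rot": TCP orientation; "force": force on the tool from outside, world axes, zero at the start; "torque": the same for the moment, N m; "gripper_width": finger opening in mm.
Only numpy, scipy, OpenCV 4.12 (cv2) and the standard library are available. Lean on these libraries where they do the work, as an engineer would, in place of code of your own. Each camera call takes 0.05 s, during which the arm holds its last target.

TASK

Two test pieces wait behind the gates of the small two-lane feeder: a steel ball in one lane and a short steel roller in the other. With the fingertips, push the open tray along its guide until it stands centred under the mouth of the ball's lane; then press the paddle on the ball's side right down, so that the lever lifts its gate, keep it down until the ball lies in the tray, and let the paddle come back up so the gate shuts. Do not pick anything up, do not touch the ball or the roller, leave the roller behind its own gate and the loose things round the feeder where they are.

Things in the scene. Friction and masses are not known exactly. Their poses are not given: they have to be found in the camera images.
- feeder: Fixed two-lane gravity feeder, grey base, aluminium lanes with dark rubber floors; yaw varies. Origin on the worktop, middle of its base's front edge; +x up the lanes (away from the robot), +y left along the tray guide, z up. Lanes at y = +35 and -35 mm, 32 mm wide, sloping down to open mouths at x = -15 mm; walls 62 mm high there, 82 mm at the back (x = 80). Gate blades at x = 45 mm.
- guide_stop (a point): End stop (12 mm high) of the tray guide: point on the worktop, middle of its inner face, at feeder x = -47, y = -79 mm. The guide is a straight channel 94 mm wide on the worktop in front of the feeder's base, between a front rail 8 mm high (6 mm wide) and a back rail 12 mm high; it runs from here to its open end at feeder y = +200 mm.
- left_mouth (a point): Middle of the floor's lip at the mouth of the left lane (feeder y = +35 mm), 42 mm above the worktop.
- right_mouth (a point): The same for the right lane (feeder y = -35 mm).
- left_pad (a point): Centre of the top of the left lever's paddle: black ribbed pad, 40 (feeder x) x 34 mm (y), at feeder x = 45, y = +150 mm; top 87 mm above the worktop at rest, 54 mm fully down, where it slopes 0.5 rad (outer edge lower); hardly moves sideways. The lever rocks on a pivot along feeder x at y = +85, z = 70 mm; its inner end carries the left lane's gate.
- right_pad (a point): The same for the right lever, mirrored: pad at feeder x = 45, y = -150 mm, pivot at y = -85 mm, gate in the right lane.
- left_lever (a joint): Angle of the left lever: 0 at rest (gate shut), 0.5 rad at its stop (paddle fully down, gate clear above the piece). A spring brings it back to 0 when let go; about 2 N on the middle of the pad starts it, about 4 N holds it fully down.
- right_lever (a joint): The same for the right lever and the right lane's gate.
- tray: Loose open steel tray, 90 (x) x 76 (y) x 32 mm high, 3 mm walls and floor, about 0.25 kg. Origin: centre of its underside; axes as the feeder's. Stands on the worktop in the guide with 2 mm play; starts with its middle at feeder y = +100 to +130 mm and slides towards -y when its left wall is pushed. Passes 7 mm under the mouths; against the end stop its middle is at y = -41 mm.
- ball: Bright steel ball, 20 mm diameter, origin at its centre. Rests in one of the lanes (either) against the gate (up to 6 mm off the lane centre), about 57 mm up feeder x from the base's front edge, centre about 68 mm above the worktop; rolls out of the mouth within a second when the gate lifts.
- roller: Bright steel cylinder, 20 mm diameter and 28 mm long, lying across the other lane against its gate; origin at its centre.
- tin: Bystander: round aluminium sample tin with lid, 58 mm diameter, 37 mm high, right of the tray guide's end stop. Origin at the centre of its underside.
- bolt: Bystander: hexagon bolt standing on its head, 22 mm across, 58 mm high, behind the feeder. Origin under its head.
- nut: Bystander: hexagon nut, 22 mm across, 10 mm high, behind the feeder. Origin at the centre of its underside.
- plate: Bystander: square steel plate, 50 x 50 x 10 mm, right of the right paddle. Origin at the centre of its underside.
Mind the look-alikes: they are no part of the job. Leave any pink or red look-alike of the tray alone.

How it is judged:
By the outcome, as a careful person would: the job done as asked, in the order asked, and still so for the second after the job is handed in, with the robot touching nothing.
It also fails if it takes over 48 s, if anything falls off the work surface, if the arm or the gripper's body presses on something with over 40 N, if the wrist force passes 120 N, or if a joint passes its speed limit or range.

## Working session

There is one attempt and no reset: what is moved stays moved. The work goes in short steps, Python scripts to look and compute and a tool call to move; the robot and the scene stay as the last step left them, time stands still between calls to the robot, and variables do not carry over. Pictures are saved under pics/ and viewed, and the job is handed in when it is done.

Besides the shell and the picture viewer there is one more tool, called after "Request:" in YAML: its name, and indented under it one key for each argument. play_rows: Moves the arm, as the interface text tells. Its arguments: {"type":"object","properties":{"increments":{"type":"array"},"newtons":{"type":"number"}},"required":["increments"]}

```bash
mkdir -p pics; python3 - <<'E'
from workcell import env
import cv2
for n in("scene","top"):
    cv2.imwrite(f"pics/{n}0.png",env.grab_frame(n)[:,:,::-1])
    c=env.calibration(n);print(n,c)
print(env.state())
E
```

```text
scene {'fx': 433.39302294905104, 'fy': 433.39302294905104, 'cx': 322.7949373609864, 'cy': 234.2152162834687, 'R': array([[-0.80816351, -0.5887096 , -0.01711009],
       [-0.36776883,  0.52712763, -0.7660826 ],
       [ 0.46001938, -0.61282744, -0.64251435]]), 't': array([423.61261397, 275.24341144, 665.45332944])}
top {'fx': 483.69469485093515, 'fy': 483.69469485093515, 'cx': 319.845704453238, 'cy': 240.74406553660933, 'R': array([[ 0.0163034 , -0.99985894, -0.00403778],
       [-0.98311082, -0.01529383, -0.18237111],
       [ 0.18228363,  0.00694285, -0.98322148]]), 't': array([-23.44043792, 561.88099801, 996.54512752])}
{'time_s': 0.1, 'qpos': array([-7.55158977e+01,  1.83476804e+01,  8.96983126e+01, -8.29896333e-05,
        7.20453377e+01, -1.14682770e+00]), 'qvel': array([ 0.05150084,  0.06695695, -0.10139506,  0.02400644,  0.03199151,
        0.00686201]), 'effort': array([-1.21666421e-04, -4.13334131e+01, -2.32509398e+01,  7.28981034e-02,
        4.22214030e-02, -5.15717193e-05]), 'ee_pos': array([ 154.81205313, -553.32198481,  227.21480999]), 'ee_rot': array([-1.79908686e+02, -1.74905305e-03,  1.56309542e+01]), 'force': array([ 0.00377729, -0.38914838, -0.53045417]), 'torque': array([-0.00867491,  0.00958509,  0.02484354]), 'gripper_width': 91.30456323400871}
```

View pics/scene0.png

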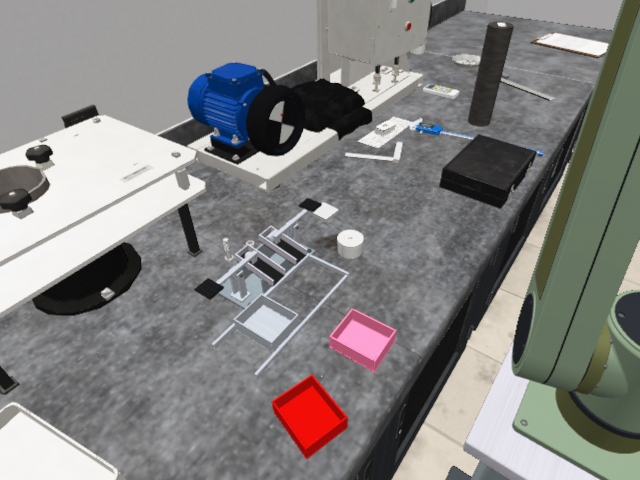

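View pics/top0.png

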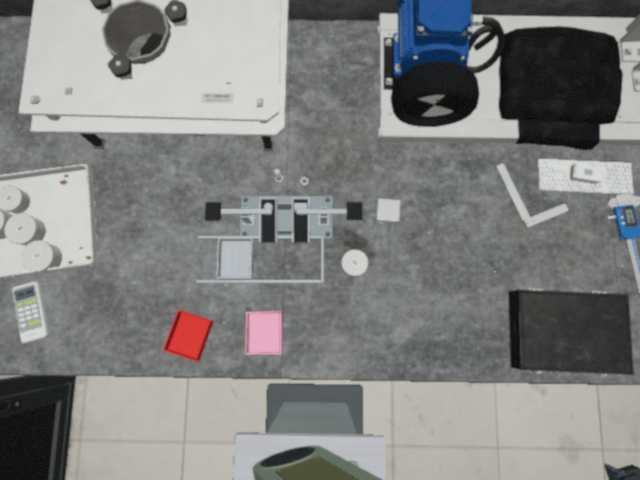

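The grey tray is at top (235,258). Its look-alikes are the red tray at (188,335) and the pink one at (264,332). The pads are at (213,211) and (355,211), the tin at (355,262) and the plate at (388,210). I'll take a close crop next.

```bash
python3 - <<'E'
import cv2
a=cv2.imread("pics/top0.png")[160:295,190:410];cv2.imwrite("pics/c1.png",cv2.resize(a,None,fx=3.6,fy=3.6,interpolation=cv2.INTER_CUBIC))
a=cv2.imread("pics/scene0.png")[190:380,190:360];cv2.imwrite("pics/c2.png",cv2.resize(a,None,fx=3.1,fy=3.1,interpolation=cv2.INTER_CUBIC))
E
```

```text
(no output)
```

View pics/c1.png

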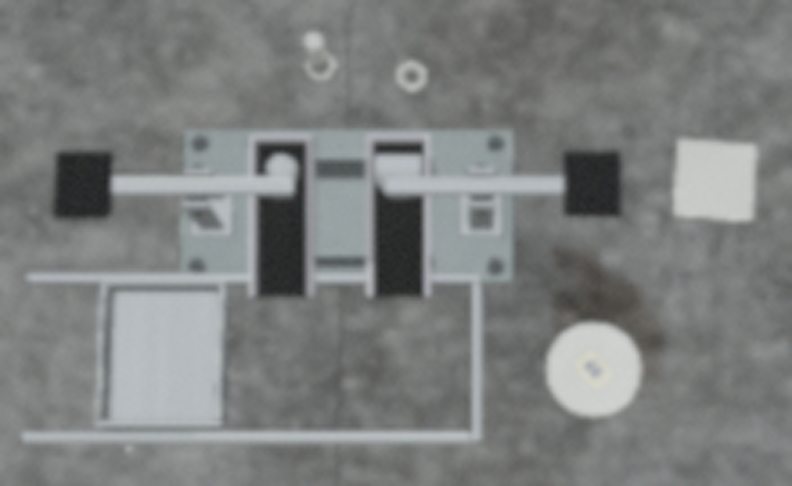

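View pics/c2.png

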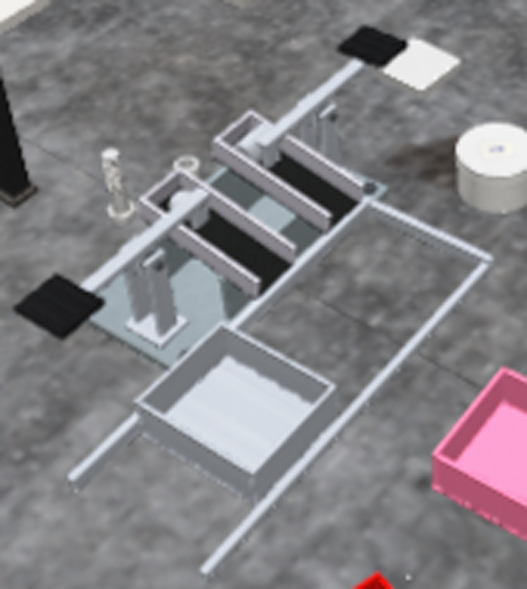

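```bash
cat > h.py <<'E'
import numpy as np
from scipy.optimize import least_squares
from workcell import env
def proj(c,X):
    p=np.asarray(X)@np.array(c["R"]).T+c["t"]
    return np.c_[c["fx"]*p[:,0]/p[:,2]+c["cx"],c["fy"]*p[:,1]/p[:,2]+c["cy"]]
def f2w(q,P):
    P=np.atleast_2d(np.array(P,float));a=q[2];R=np.array([[np.cos(a),-np.sin(a)],[np.sin(a),np.cos(a)]])
    return np.c_[P[:,:2]@R.T+q[:2],P[:,2]]
E
python3 - <<'E'
from h import *
ct=env.calibration("top");cs=env.calibration("scene")
un=lambda L,s,o:(np.array(L)+.5)/s-.5+np.array(o)
F=[[45,150,87],[45,-150,87],[-15,35,42],[-15,-35,42],[-47,-79,12]]
ut=un([[83,184],[592,184],[281,297],[398,297],[471,358]],3.6,[190,160])
us=un([[58,306],[372,46]],3.1,[190,190])
def r(q):
    return np.r_[(proj(ct,f2w(q,F))-ut).ravel(),(proj(cs,f2w(q,F[:2]))-us).ravel()]
for f,n in((r,'both'),(lambda q:r(q)[:10],'top'),(lambda q:r(q)[10:],'scene')):
    s=least_squares(f,[600,0,0]);print(n,s.x[:2],np.degrees(s.x[2]),np.round(r(s.x),1))
    q=s.x
# tray middle y: tray top corners in top crop
def ty(p): return (proj(ct,f2w(q,[[-47+45,p[0]+38,32],[-47+45,p[0]-38,32],[-92,p[0]+38,32],[-92,p[0]-38,32]]))-un([[98,284],[223,284],[96,426],[221,426]],3.6,[190,160])).ravel()
q=least_squares(r,[600,0,0]).x
s=least_squares(ty,[110]);print(s.x,s.fun.round(1))
np.save("q.npy",q)
print(f2w(q,[[45,150,87],[-47,s.x[0]+38,0],[-47,35,0]]))
E
```

```text
both [573.82292381  63.36432652] 0.8823761744455054 [-0.3  0.1 -0.1  0.1  0.6  0.4  0.2  0.4  0.  -0.1 -0.5 -0.3 -0.2 -0.1]
top [574.22860702  63.55174173] 0.7607641067492288 [-0.4 -0.2 -0.1  0.   0.6  0.2  0.1  0.2 -0.1 -0.2 -0.9 -0.4 -0.3 -0.1]
scene [572.86713758  63.19166691] 1.0156102363670634 [-0.3  0.7 -0.1  0.4  0.7  0.8  0.2  0.8  0.1  0.3  0.  -0.  -0.   0. ]
[110.9819967] [ 0.6 -1.   0.2 -1.  -0.5  0.1 -0.3  0.1]
[[616.50762345 214.03952825  87.        ]
 [524.53421012 211.60486768   0.        ]
 [526.2895056   97.63638735   0.        ]]
```

Request:
play_rows:
  increments:
    - [18.5,40,0,-0.7,1]
    - [18.5,40,0,-0.7,1]
    - [18.5,40,0,-0.7,1]
    - [18.5,40,0,-0.7,1]
    - [18.5,40,0,-0.7,1]
    - [18.5,40,0,-0.7,1]
    - [18.5,40,0,-0.7,1]
    - [18.5,40,0,-0.7,1]
    - [18.5,40,0,-0.7,1]
    - [18.5,40,0,-0.7,1]
    - [18.5,40,0,-0.7,1]
    - [18.5,40,0,-0.7,1]
    - [18.5,40,0,-0.7,1]
    - [18.5,40,0,-0.7,1]
    - [18.5,40,0,-0.7,1]
    - [18.5,40,0,-0.7,1]
    - [18.5,40,0,-0.7,1]
    - [18.5,40,0,-0.7,1]
    - [18.5,40,0,-1.0,1]
    - [17.5,40,0,-1.0,1]
  newtons: 10

```text
time_s: 2.6
ee_pos: [524.2, 247.5, 227.5]
ee_rot: [180.0, 0.0, 1.0]
force: [0.6, -0.8, 0.4]
gripper_width: 0.6
```

```bash
python3 - <<'E'
from h import *
import cv2
from scipy.spatial.transform import Rotation as Ro
s=env.state()
im=env.grab_frame("wrist").copy()
cv2.imwrite("pics/w1.png",im[:,:,::-1])
c=env.calibration("wrist");print(c["hand_eye"],s["ee_pos"],s["ee_rot"])
T=np.eye(4);T[:3,:3]=Ro.from_euler("xyz",s["ee_rot"],degrees=True).as_matrix();T[:3,3]=s["ee_pos"]
M=np.linalg.inv(T@np.array(c["hand_eye"]));c["R"]=M[:3,:3];c["t"]=M[:3,3]
q=np.load("q.npy")
P=[[45,150,87],[-15,35,42],[-2,149,32],[-92,149,32],[-2,73,32],[-92,73,32],[57,35,68],[57,-35,68]]
print(proj(c,f2w(q,P)).round(1))
E
```

```text
[[-5.71453218e-04 -9.58963667e-01 -2.83528410e-01  8.03805954e+01]
 [ 9.99998553e-01 -1.00235582e-03  1.37471382e-03 -7.48859823e-01]
 [-1.60249696e-03 -2.83527214e-01  9.58962852e-01 -1.56166691e+02]
 [ 0.00000000e+00  0.00000000e+00  0.00000000e+00  1.00000000e+00]] [524.18859613 247.54739223 227.45829459] [1.79966143e+02 4.47391900e-02 1.00690067e+00]
[[368.6 105.1]
 [491.7 180.1]
 [360.1 163.6]
 [357.1 259.6]
 [445.9 163.7]
 [437.1 259.6]
 [518.4  89.6]
 [611.   89.8]]
```

View pics/w1.png

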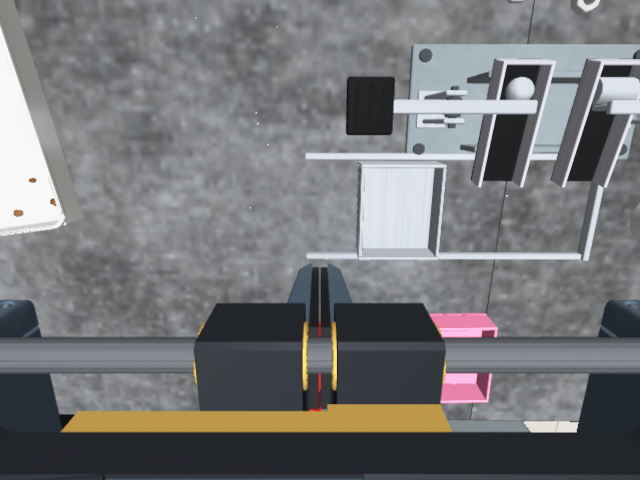

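The wrist view agrees with the fit to within about 2 px: pad (370,105), tray (360–443,163–257), left mouth lip (492,182). The round ball is at (520,90) in the left lane and the roller at (615,92) in the right. Next I'll descend left of the tray.

Request:
play_rows:
  increments:
    - [0,-1,-40,0,1]
    - [0,0,-40,0,1]
    - [0,0,-40,0,1]
    - [0,0,-30,0,1]
    - [0,0,-20,0,1]
    - [0,0,-15,0,1]
    - [0,0,-10,0,1]
    - [0,0,-4,0,1]
    - [0,0,0,0,1]

```text
time_s: 3.78
ee_pos: [524.1, 245.3, 29.2]
ee_rot: [-180.0, -0.0, 1.0]
force: [-0.2, -0.3, 0.8]
gripper_width: 0.5
```

Request:
play_rows:
  increments:
    - [0,-5,0,0,1]
    - [0,-5,0,0,1]
    - [0.5,-5,0,0,1]
    - [0,-3,0,0,1]
    - [0,-3,0,0,1]
    - [0,-4,0,0,1]
    - [0,-4,0,0,1]
    - [0,-4,0,0,1]
    - [0,-4,0,0,1]
    - [0,-4,0,0,1]
    - [0.5,-4,0,0,1]
    - [0,-4,0,0,1]
    - [0,-4,0,0,1]
    - [0,-4,0,0,1]
    - [0,-4,0,0,1]
    - [0,-3,0,0,1]
    - [0,-2,0,0,1]
    - [0,-1,0,0,1]
    - [0,0,0,0,1]

```text
time_s: 6.15
ee_pos: [524.9, 178.1, 29.0]
ee_rot: [180.0, 0.0, 1.0]
force: [-0.9, -0.2, -0.3]
gripper_width: 0.4
```

```bash
python3 - <<'E'
from h import *
import cv2
print(env.state()["ee_pos"],env.state()["force"])
for n in("top","wrist"):
    im=env.grab_frame(n)[:,:,::-1]
    if n=="top": im=cv2.resize(im[160:295,190:410],None,fx=3.6,fy=3.6,interpolation=cv2.INTER_CUBIC)
    cv2.imwrite(f"pics/p_{n}.png",im)
E
```

```text
[524.91406182 178.09593653  28.96578444] [-0.87531412 -0.20645757 -0.34824313]
```

View pics/p_top.png

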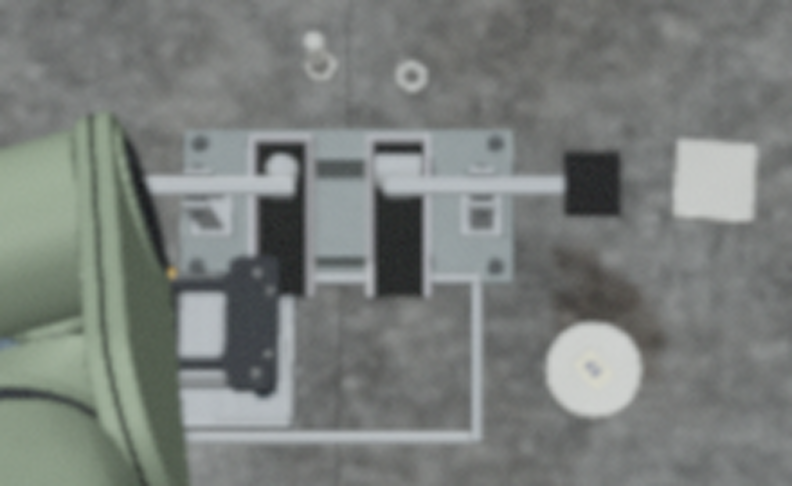

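View pics/p_wrist.png

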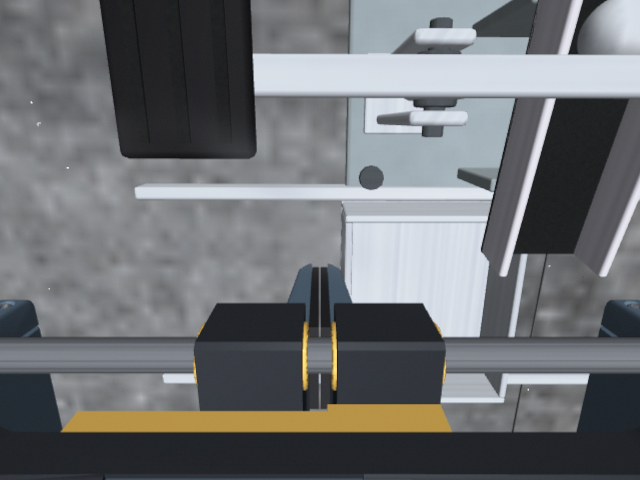

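```bash
cat >> h.py <<'E'
from scipy.spatial.transform import Rotation as Ro
def wcal(s):
    c=dict(env.calibration("wrist"))
    T=np.eye(4);T[:3,:3]=Ro.from_euler("xyz",s["ee_rot"],degrees=True).as_matrix();T[:3,3]=s["ee_pos"]
    M=np.linalg.inv(T@np.array(c["hand_eye"]));c["R"]=M[:3,:3];c["t"]=M[:3,3]
    return c
E
python3 - <<'E'
from h import *
c=wcal(env.state());q=np.load("q.npy");ct=env.calibration("top")
for y in(65,68,71):
    print(y,proj(c,f2w(q,[[-2,y+38,32],[-92,y-38,32],[-92,y-38,0]])).round(0).tolist(),((proj(ct,f2w(q,[[-2,y-38,32],[-92,y-38,32]]))-[190,160])*3.6).round(0).tolist())
print(proj(c,f2w(q,[[-15,19,62],[-15,51,62],[25,133,87],[-41,200,12]])).round(0))
E
```

```text
65 [[352.0, 214.0], [510.0, 403.0], [483.0, 363.0]] [[297.0, 279.0], [294.0, 425.0]]
68 [[345.0, 214.0], [504.0, 403.0], [477.0, 363.0]] [[292.0, 279.0], [290.0, 425.0]]
71 [[337.0, 214.0], [498.0, 403.0], [472.0, 363.0]] [[287.0, 279.0], [285.0, 425.0]]
[[608. 272.]
 [513. 272.]
 [251. 157.]
 [143. 284.]]
```

Request:
play_rows:
  increments:
    - [0,-3,0,0,1]
    - [0,-4,0,0,1]
    - [0,-4,0,0,1]
    - [0,-4,0,0,1]
    - [0.5,-4,0,0,1]
    - [0,-4,0,0,1]
    - [0,-3,0,0,1]
    - [0,-2,0,0,1]
    - [0,-2,0,0,1]
    - [0,-1,0,0,1]
    - [0,-0.5,0,0,1]
    - [0,0,0,0,1]
    - [0,0,0,0,1]

```text
time_s: 7.88
ee_pos: [525.4, 146.7, 29.0]
ee_rot: [180.0, 0.0, 1.0]
force: [0.1, 1.1, 0.4]
gripper_width: 0.5
```

```bash
python3 - <<'E'
from h import *
import cv2
s=env.state();print(s["ee_pos"],s["force"])
im=env.grab_frame("wrist")[:,:,::-1]
cv2.imwrite(f"pics/p2_wrist.png",im)
c=wcal(s);q=np.load("q.npy")
for y in(33,35,37):
    print(y,proj(c,f2w(q,[[-2,y+38,32],[-92,y-38,32],[-92,y+38,32]])).round(0).tolist())
print(proj(c,f2w(q,[[-15,19,62],[-15,51,62],[-15,19,42],[-15,51,42]])).round(0))
E
```

```text
[525.43235195 146.70715617  28.97409198] [0.09288529 1.0754151  0.35504843]
33 [[354.0, 214.0], [512.0, 403.0], [348.0, 403.0]]
35 [[349.0, 214.0], [507.0, 403.0], [344.0, 403.0]]
37 [[344.0, 214.0], [503.0, 403.0], [340.0, 403.0]]
[[515. 272.]
 [420. 272.]
 [490. 253.]
 [407. 253.]]
```

View pics/p2_wrist.png

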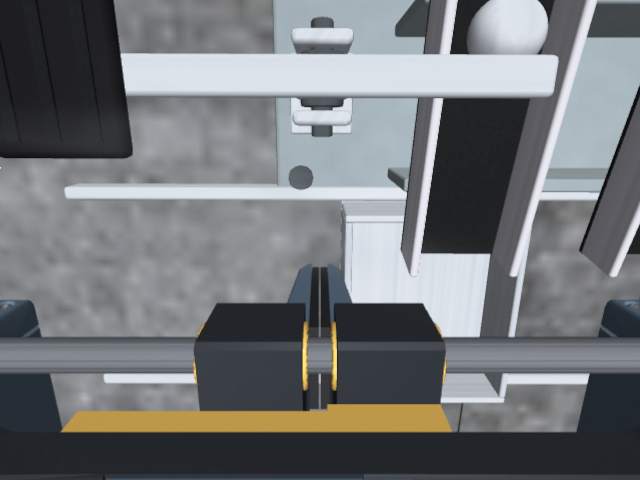

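Request:
play_rows:
  increments:
    - [0,-1,0,0,1]
    - [0,-0.6,0,0,1]
    - [0,0,0,0,1]
    - [0,0,0,0,1]
    - [0,3,0,0,1]
    - [0,10,0,0,1]
    - [0,15,10,0,1]
    - [0,20,40,0,1]
    - [0,30,50,0,1]
    - [0,30,30,0,1]
    - [0,40,0,0,1]
    - [0,40,0,0,1]
    - [0,0,0,0,1]

```text
time_s: 9.55
ee_pos: [524.9, 336.6, 159.6]
ee_rot: [-179.9, -0.1, 1.3]
force: [-0.4, -0.2, -0.8]
gripper_width: 0.5
```

```bash
python3 - <<'E'
from h import *
import cv2
s=env.state();print(s["ee_pos"],s["force"])
c=wcal(s);q=np.load("q.npy");ct=env.calibration("top")
im=env.grab_frame("wrist")[:,:,::-1]
cv2.imwrite(f"pics/p3_wrist.png",im)
im=env.grab_frame("top")[:,:,::-1]
cv2.imwrite("pics/p3_top.png",cv2.resize(im[200:290,210:330],None,fx=6,fy=6,interpolation=cv2.INTER_CUBIC))
for y in(33,35,37):
    P=f2w(q,[[-2,y+38,32],[-92,y-38,32],[-92,y+38,32]])
    print(y,proj(c,P).round(0).tolist(),((proj(ct,P)-[210,200]+.5)*6-.5).round(0).tolist())
P=f2w(q,[[-15,19,62],[-15,51,62],[-15,19,42],[-15,51,42]])
print(proj(c,P).round(0).tolist(),((proj(ct,P)-[210,200]+.5)*6-.5).round(0).tolist())
E
```

```text
[524.91424145 336.57760649 159.57313323] [-0.40383193 -0.18322721 -0.79016447]
33 [[602.0, 178.0], [674.0, 293.0], [578.0, 293.0]] [[259.0, 228.0], [461.0, 471.0], [252.0, 471.0]]
35 [[599.0, 178.0], [672.0, 293.0], [575.0, 293.0]] [[253.0, 228.0], [456.0, 471.0], [247.0, 471.0]]
37 [[596.0, 178.0], [669.0, 293.0], [573.0, 293.0]] [[248.0, 228.0], [450.0, 471.0], [241.0, 471.0]]
[[708.0, 205.0], [659.0, 204.0], [681.0, 199.0], [636.0, 199.0]] [[391.0, 248.0], [302.0, 248.0], [396.0, 258.0], [309.0, 258.0]]
```

View pics/p3_wrist.png

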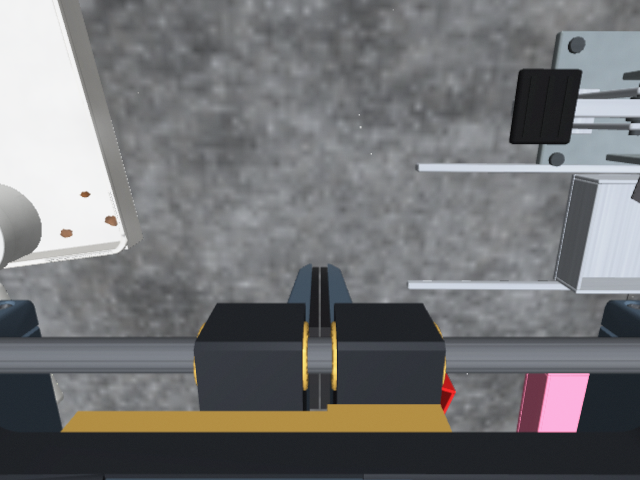

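View pics/p3_top.png

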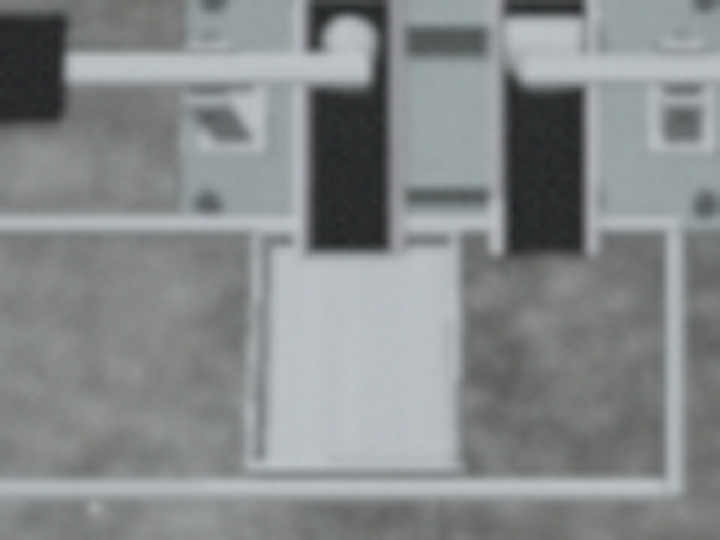

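Request:
play_rows:
  increments:
    - [20,-20,0,0,1]
    - [20,-25,0,0,1]
    - [20,-30,0,0,1]
    - [20,-30,0,0,1]
    - [12,-18,0,0,1]
    - [0,0,-20,0,1]
    - [0,0,-20,0,1]
    - [0,0,-12,0,1]
    - [0,0,0,0,1]

```text
time_s: 10.78
ee_pos: [616.7, 209.9, 106.2]
ee_rot: [180.0, 0.1, 1.0]
force: [-0.4, 0.3, 0.6]
gripper_width: 0.4
```

```bash
python3 - <<'E'
from h import *
import cv2
s=env.state();print(s["ee_pos"],s["force"])
im=env.grab_frame("wrist")[:,:,::-1]
cv2.imwrite(f"pics/p4_wrist.png",im)
E
```

```text
[616.74471968 209.93216198 106.19954408] [-0.40934404  0.2876333   0.5510396 ]
```

View pics/p4_wrist.png

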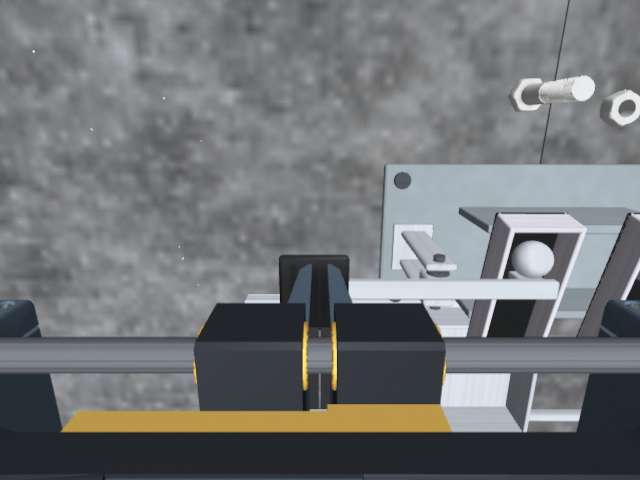

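Request:
play_rows:
  increments:
    - [0,4,0,0,1]
    - [0,0,-6,0,1]
    - [0,0,-6,0,1]
    - [0,0,-6,0,1]
    - [0,0,-5,0,1]
    - [0,0,-4,0,1]
    - [0,0,-3,0,1]
    - [0,0,-2,0,1]
    - [0,0,0,0,1]

```text
time_s: 11.95
ee_pos: [617.8, 214.3, 75.0]
ee_rot: [-180.0, -0.0, 1.0]
force: [2.4, 5.3, 4.0]
gripper_width: 0.5
```

Request:
play_rows:
  increments:
    - [0,0,-2,0,1]
    - [0,0,-1,0,1]
    - [0,0,0,0,1]
    - [0,0,0,0,1]

```text
time_s: 12.45
ee_pos: [617.7, 213.9, 72.1]
ee_rot: [180.0, -0.0, 1.0]
force: [2.5, 2.8, 3.6]
gripper_width: 0.6
```

```bash
python3 - <<'E'
from h import *
import cv2
s=env.state();print(s["ee_pos"],s["force"])
cv2.imwrite(f"pics/p5_wrist.png",env.grab_frame("wrist")[:,:,::-1])
im=env.grab_frame("top")[:,:,::-1]
cv2.imwrite("pics/p5_top.png",cv2.resize(im[180:290,190:330],None,fx=5,fy=5,interpolation=cv2.INTER_CUBIC))
print(env.state()["force"])
E
```

```text
[617.71211042 213.9084456   72.09036888] [2.47252857 2.75839856 3.57866118]
[3.67354954 2.57814311 2.32837366]
```

View pics/p5_wrist.png

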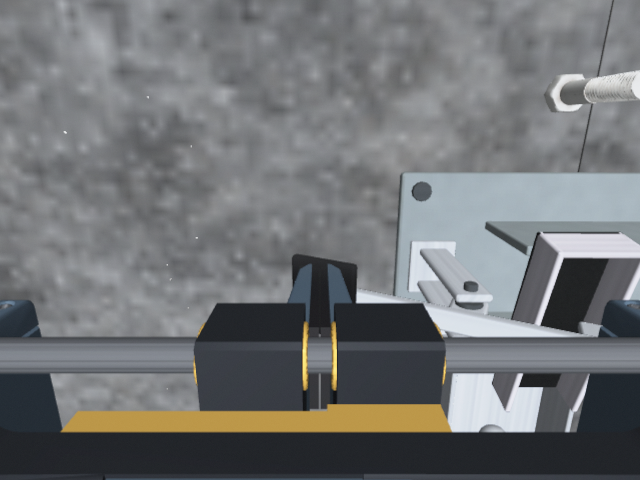

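View pics/p5_top.png

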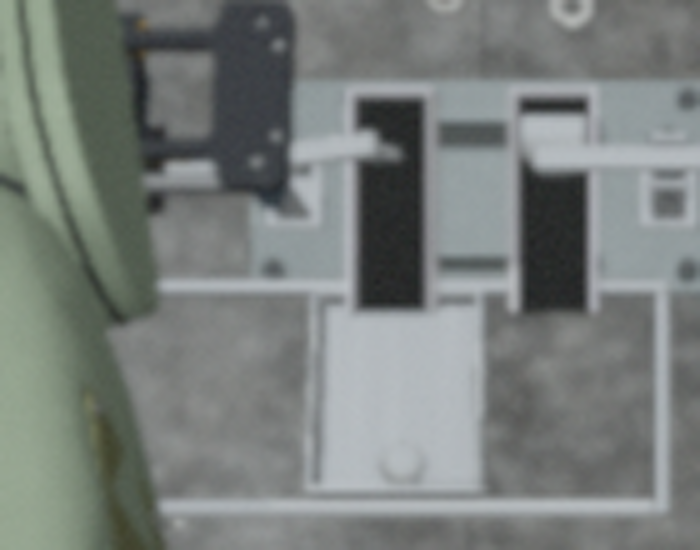

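The ball is already in the tray, at p5_top (402,462). The contact force is still only the spring's, so I'll press down to the lever's stop.

Request:
play_rows:
  increments:
    - [0,0,-1.5,0,1]
    - [0,0,-1.5,0,1]
    - [0,0,0,0,1]

```text
time_s: 12.92
ee_pos: [617.8, 213.7, 70.4]
ee_rot: [180.0, -0.1, 1.0]
force: [2.2, 0.8, 9.6]
gripper_width: 0.4
```

Request:
play_rows:
  increments:
    - [0,0,-1,0,1]
    - [0,0,0,0,1]
    - [0,0,0,0,1]
    - [0,0,0,0,1]
    - [0,0,0,0,1]
    - [0,0,0,0,1]

```text
time_s: 13.68
ee_pos: [617.8, 213.7, 70.2]
ee_rot: [180.0, -0.1, 1.0]
force: [0.3, -0.4, 13.4]
gripper_width: 0.7
```

The lever is at its stop: z is unchanged while the force rose to 13 N. Now I'll release slowly and back off.

Request:
play_rows:
  increments:
    - [0,0,4,0,1]
    - [0,0,5,0,1]
    - [0,0,6,0,1]
    - [0,0,6,0,1]
    - [0,0,6,0,1]
    - [0,0,6,0,1]
    - [0,0,15,0,1]
    - [0,0,30,0,1]
    - [-20,30,30,0,1]
    - [-30,40,0,0,1]
    - [-30,40,0,0,1]
    - [0,40,0,0,1]
    - [0,0,0,0,1]

```text
time_s: 15.3
ee_pos: [536.5, 366.4, 176.2]
ee_rot: [-180.0, 0.0, 1.2]
force: [0.3, -0.6, -0.1]
gripper_width: 0.5
```

```bash
python3 - <<'E'
from h import *
import cv2
s=env.state();print(s["time_s"],s["ee_pos"],s["force"])
im=env.grab_frame("top")[:,:,::-1]
cv2.imwrite("pics/p6_top.png",cv2.resize(im[160:295,190:410],None,fx=3.6,fy=3.6,interpolation=cv2.INTER_CUBIC))
im=env.grab_frame("scene")[:,:,::-1]
cv2.imwrite("pics/p6_scene.png",cv2.resize(im[190:380,190:360],None,fx=3.1,fy=3.1,interpolation=cv2.INTER_CUBIC))
E
```

```text
15.3 [536.46028833 366.41774454 176.18441841] [ 0.32937784 -0.59789861 -0.09750083]
```

View pics/p6_top.png

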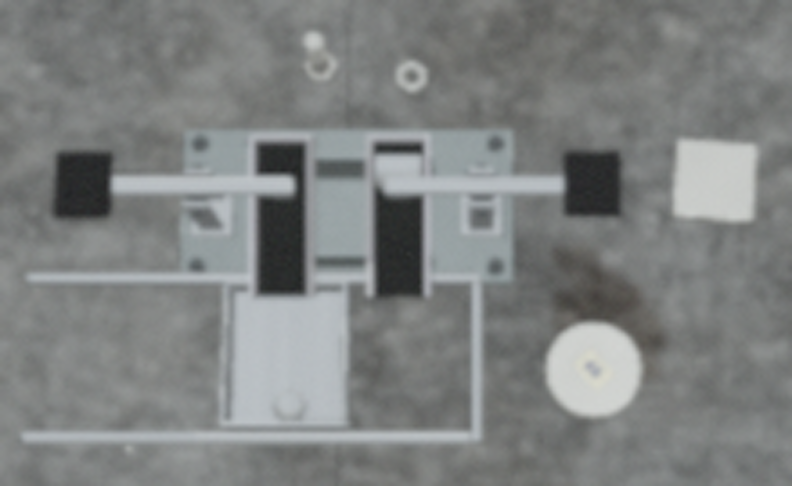

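View pics/p6_scene.png

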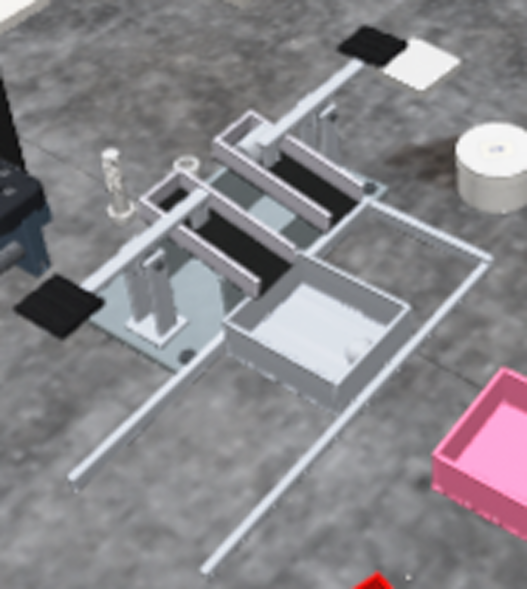

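The ball lies in the tray at p6_top (290,404), the left lever is back at rest with its gate shut, the roller is still behind its gate, and the bystanders haven't moved.

```bash
python3 -c "
from workcell import env
print(env.job_done())"
```

```text
the job is handed in; nothing more can be done
None
```

The job is done and handed in at about 15.4 s of robot time; no verdict was reported.

- **Tray:** I pushed the grey tray along its guide with closed fingertips until it stood centred under the left lane's mouth. In the overhead picture its middle is at feeder y ≈ 35 mm, give or take about 1 mm.
- **Gate:** I pressed the left paddle down to its stop. The ball had already rolled into the tray shortly before the stop was reached. I held the paddle at the stop (about 13 N) for roughly 0.7 s, then let it up slowly and moved the gripper away.
- **Last checks:** The overhead and scene pictures show the ball in the tray and the left lever back at rest with its gate shut. The roller is still behind its own gate. The tin, bolt, nut, plate and pink look-alike have not visibly moved; the red tray was mostly outside these last crops. The gripper is clear of everything.

No check failed. The only disagreement was about 1–2 mm between the wrist camera and the fitted feeder position. The overhead picture taken after the push agreed with the fit.

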